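# Wind the tensioner arm to its stop and hold it

## Robot

A 6-joint arm with a two-finger parallel gripper is mounted at the origin on the work surface. World frame = base frame: x ahead of the robot, y to its left, z up, the work surface at z = 0. Lengths are in m, angles in degrees, forces in N, time in s.
With the tool pointing down it reaches from about 0.4 to 0.825 m from the base axis. Payload 7 kg.
Tool frame: the origin (TCP) lies midway between the tips of the shut fingers; the grasp point (between the pads) lies 19 mm behind it; z points along the fingers, y is the line along which they close (so a half turn about z gives the same grasp; the last joint's range is limited). The gripper opens to 88 mm and grips with 3 to 60 N. Pads are 19 mm wide; open, the fingers measure 130 mm over their backs; the gripper's body (78 mm by 193 mm) begins 47 mm behind the grasp point.
Start: joints at [16.507, 20.546, 0.682, 0, -70.136, -16.507], TCP at [0.675, -0, 0.227] pointing down, gripper open.
Joint ranges: [-176.03, 176.03], [-82.01, 121.73], [-58.28, 71.71], [-173.87, 95.51], [-174.79, -0.11], [-173.66, 173.66]. Speed limits (degrees/s): [136.94, 136.94, 172.46, 180, 180, 180].

## Interface

Orientations are given as [roll, pitch, yaw] about the fixed x, y, z axes, in that order (R = Rz(yaw) Ry(pitch) Rx(roll)).
In Python, from plant import ctrl gives the robot as it stands. The module is installed in compiled form; this text tells all that it offers.
- The arm moves only by the tool send_rows, never from a script. Its argument "plan" is a list that holds one entry, the list of rows, each a list of 6 numbers: the shift along the tool's x, y, z in cm, then the turn, a rotation vector about the tool's x, y, z in degrees. A call has 1 to 8 rows; each row is the pose to reach, as a shift and turn from the pose commanded when the call began, along the tool's axes at that moment; what a row does not reach only later rows make up. A row lasts 1/12 s, in which the tool goes at most 41.7 mm and 7.16 degrees, less where a joint would pass 70% of its speed; a pose out of reach is approached as far as the arm can. A call with a gripper value outside its range is refused whole. "fingers" is the opening, from 0 (shut) to 1 (fully open), set as the call begins (left out, the last holds). The fingers move at their own pace and stop on an object; the grip force is fixed at half the most. Time passes only in rows, so rows that repeat a pose let the fingers close. It gives the time, the measured TCP pose, the force, the opening and the grip force at its end, in the units of the state.
- ctrl.get_obs(): the state, without advancing time (a new reading comes with each control period).
- ctrl.snapshot(name): name is "scene" or "side" or "wrist"; returns a dict with "img" (400x640x3 uint8, red, green, blue), "K" (3x3 intrinsics, pixels), "pose" (4x4, takes a point from camera to world coordinates). Camera axes: x right, y down, z forward; pixel columns grow to the right and rows downward; lengths in m; the calibration is good to about 2 mm. A picture is of the moment at which its call begins. There is no depth.
- ctrl.close_job(): hands the job in; it is judged then, once.
The state is a dict: "clock": time; "joint_pos": joint angles; "qvel": joint speeds; "tau": joint torques, N m; "tool_pos": TCP position; "orientation": TCP orientation; "force": force on the tool from outside, world axes, zero at the start; "moment": the same for the moment, N m; "opening": finger opening in m; "gripper_force": force on a finger pad.
Only numpy, scipy, OpenCV 4.12 (cv2) and the standard library are available. Lean on these libraries where they do the work, as an engineer would, in place of code of your own. Each camera call takes 0.05 s, during which the arm holds its last target. There are 200 camera calls.

## Task

The belt is about to go on, but a stepped shaft stands in the way of the tensioner arm: stand the shaft upright on the square cork mat (not the round one), with its whole foot on the mat, and let go of it. Then swing the tensioner arm with the fingers, against its spring, counter-clockwise seen from above, until it is fully home against the far stop pin, and finish holding it there: do not let go at the end. Do not knock the shaft over, and leave everything else on the bench where it is.

Things in the scene. Friction and masses are not known exactly. Their poses are not given: they have to be found in the camera images.
- tensioner: belt tensioner bolted to the bench: grey disc 140 mm across, 10 mm thick, with a dark barrel 72 mm across on which a light metal arm swings level. Origin on the vertical pivot axis at bench height; hub top 76 mm high. Its yaw varies; its x axis points away from the arm's sweep: in its frame the arm points at 2.52 rad (counter-clockwise from x) at rest, 3.77 rad at the far stop
- tension_arm (a joint): swing of the arm, rad: 0 at rest against the near pin, growing counter-clockwise seen from above to 1.25 hard on the far stop pin. The arm is a flat bar 26 mm wide, 46 to 56 mm above the bench. A spring always drives it back to 0: about 3 N at the roller starts it, 9 to 10 N holds it at the far stop
- stop_pin (a point): top of the far stop pin, an upright steel pin 12 mm thick and 62 mm high, 55 mm from the pivot axis, where the arm's travel ends; a like pin stands beside the arm's rest position
- idler_mid (a point): middle of the black idler roller standing upright on the arm's free end, 120 mm from the pivot axis, 73.5 mm above the bench: 32 mm across, 56 to 90 mm above the bench (thin axle end on top to 94 mm). It turns freely on its own axis, so it can be pinched from above and carried round the arc, or pushed from behind
- shaft: plain steel stepped shaft standing upright in the arm's sweep, 135 mm high, about 0.45 to 0.75 kg: foot 44 mm across up to 40 mm, then 34 mm across up to 85 mm, then 24 mm across to the top. Origin at the centre of its underside, z up along the shaft
- square_mat: square cork mat, 110 x 110 mm, 4 mm thick, fixed to the bench to the left or right of the tensioner; origin at the centre of its underside, x and y along its sides
- round_mat: round cork mat, 116 mm across, 4 mm thick, fixed to the bench on the other side; not the place for the shaft
- bearing: steel bearing ring, 62 mm across, 18 mm high, lying flat between the robot and the tensioner; to be left alone
- wrench: steel open-ended wrench lying flat between the robot and the tensioner; origin near its middle; to be left alone
- grease_can: white can, 68 mm across, 110 mm high, beyond the tensioner; to be left alone
- flange: steel flange with a hub, 110 mm across, 30 mm high, lying flat beyond the tensioner; to be left alone
- bucket: white open bucket, 190 mm across, 210 mm high, with two small grips at the rim, far to the robot's right; to be left alone
- bushing: brass bushing ring, 36 mm across, 30 mm high, standing on the bench to the left beyond the tensioner; to be left alone
- hammer: hammer lying on the bench far to the robot's left; to be left alone
Things that resemble listed ones, but are neither listed nor needed, are in the scene too. Leave any green or red look-alike of the shaft alone.

How it is judged (in metres and radians):
On the way, in this order (a step that is already met when the one before it is completed fails the run):
1. the shaft stands on the square mat, released (x of shaft in the frame of square_mat between -0.035 and 0.035 m and y of shaft in the frame of square_mat between -0.035 and 0.035 m and z of shaft in the frame of square_mat between 0.001 and 0.008 m and angle between shaft's own z axis and vertical below 0.1 rad and contact force between the fingers and shaft below 0.3 N and linear speed of shaft below 0.03 m/s), for 0.2 s.
2. the fingers hold the tensioner arm at its far stop (value of joint tension_arm above 1.17 rad and contact force between the fingers and tensioner above 3 N and velocity of joint tension_arm between -0.2 and 0.2 rad/s), for 0.3 s.
At the end, for the whole second after the job is handed in: The shaft stands upright (within 0.1 rad) and untouched on the square mat, its centre within 35 mm of the mat's centre along each side; the tensioner arm reads at least 1.17 rad (stop at 1.25) and is still, held there by the fingers with more than 3 N of contact, through the last second (all of step 1 and all of step 2); the arm keeps its last pose, push and grip.
It fails at once if the shaft is knocked over (angle between shaft's own z axis and vertical above 0.5 rad).
It fails at once if something else loose on the bench is shifted by more than 30 mm (distance of any of bearing, wrench, grease_can, flange, bucket, bushing, hammer from where it was at the start of the episode above 0.03 m).
It also fails if it takes over 56 s, if anything falls off the work surface, if the arm or the gripper's body presses on something with over 40 N, if the wrist force passes 120 N, or if a joint passes its speed limit or range.

## Working session

There is one attempt and no reset: what is moved stays moved. The work goes in short steps, Python scripts to look and compute and a tool call to move; the robot and the scene stay as the last step left them, time stands still between calls to the robot, and variables do not carry over. Pictures are saved under pics/ and viewed, at most 10 in all, crops included, and the job is handed in when it is done.

Besides the shell and the picture viewer there is one more tool, called after "Request:" by a JSON object that holds its "op" and its "data", one argument or row to a line. send_rows: Moves the arm, as the interface text tells. Its arguments: {"type":"object","properties":{"plan":{"type":"array","items":{"type":"array","items":{"type":"array","items":{"type":"number"}}}},"fingers":{"type":"number"}},"required":["plan"]}

```bash
mkdir -p pics
cat > h.py <<'E'
import numpy as np, cv2
from plant import ctrl
def snap(n,f=None):
    s=ctrl.snapshot(n)
    if f: cv2.imwrite('pics/'+f,cv2.cvtColor(s['img'],cv2.COLOR_RGB2BGR))
    np.savez('pics/'+n+'.npz',**s); return s
def load(n): return dict(np.load('pics/'+n+'.npz'))
def ray(s,u,v):
    d=np.linalg.inv(s['K'])@[u,v,1.]; P=np.array(s['pose']); return P[:3,3],P[:3,:3]@d
def onz(s,u,v,z):
    o,d=ray(s,u,v); return (o+d*(z-o[2])/d[2])
def proj(s,p):
    P=np.array(s['pose']); c=P[:3,:3].T@(np.array(p)-P[:3,3]); q=s['K']@c; return q[:2]/q[2]
def tri(a,b):
    A=np.zeros((3,3));y=np.zeros(3)
    for o,d in (a,b):
        d=d/np.linalg.norm(d);M=np.eye(3)-np.outer(d,d);A+=M;y+=M@o
    return np.linalg.solve(A,y)
E
python3 - <<'E'
from h import *
print(ctrl.get_obs())
I=[]
for n in ('scene','side'):
    s=snap(n,n+'0.png'); print(n,s['K'][0],s['K'][1],s['pose'])
E
```

```text
{'clock': 0.0, 'joint_pos': array([ 1.65080492e+01,  2.05924207e+01,  6.33819198e-01, -2.10086820e-02,
       -7.01357156e+01, -1.65068358e+01]), 'qvel': array([ 0.02122932,  0.07790555,  0.08245357, -0.00614416, -0.01555597,
       -0.06476194]), 'tau': array([-8.00930356e-04, -5.82726967e+01,  2.93058443e+01,  6.99745238e+00,
        6.93249181e-03, -2.06530804e-04]), 'tool_pos': array([ 6.74508801e-01, -8.25397618e-06,  2.25609114e-01]), 'orientation': array([ 1.79903958e+02, -7.86559322e-03, -9.00059348e+01]), 'force': array([-0.55764997, -0.5350346 ,  1.31848431]), 'moment': array([-0.0127928 ,  0.00576977,  0.005992  ]), 'gripper_force': 0.0, 'opening': 0.08747984562727505}
scene [391.23047275   0.         317.36707104] [  0.         391.23047275 193.97851976] [[-0.70590244  0.48274973 -0.51831886  1.35683342]
 [ 0.70830282  0.4780305  -0.51941693  0.7833842 ]
 [-0.00297616 -0.73378439 -0.6793759   1.13271319]
 [ 0.          0.          0.          1.        ]]
side [492.06172457   0.         312.99270045] [  0.         492.06172457 205.82063869] [[-0.79170865 -0.40550163  0.456909   -0.13289241]
 [-0.61088497  0.52046552 -0.59660304  0.88555291]
 [ 0.00411813 -0.75145463 -0.65977191  1.08439659]
 [ 0.          0.          0.          1.        ]]
```

View pics/scene0.png

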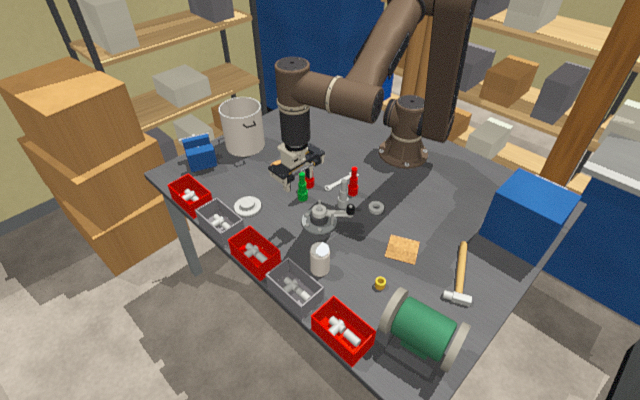

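View pics/side0.png

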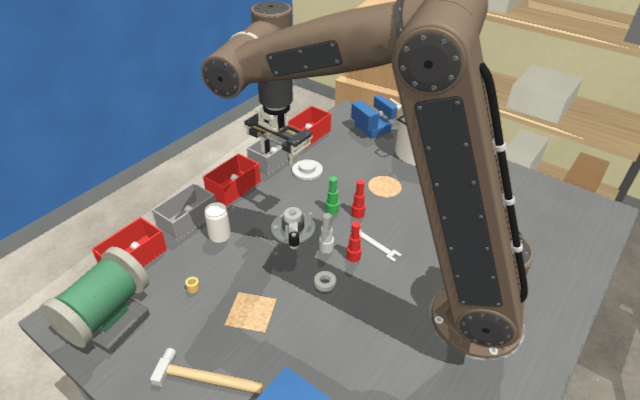

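The plain steel shaft is at scene (343,190) and side (327,233). The look-alikes are green at scene (302,187) / side (333,195), and red at scene (353,182) and (310,180) / side (355,242) and (359,198). Only the grey one fits, standing beside the arm and roller (scene (350,210), side (294,240)). The square mat is at scene (403,249), side (251,312). I'll confirm this in one enlarged crop.

Run:
```python
from h import *
a=load('scene')['img'][150:250,260:400]; b=load('side')['img'][170:300,240:400]
a=cv2.resize(a,(560,400),interpolation=cv2.INTER_CUBIC)[:, :]; b=cv2.resize(b,(492,400),interpolation=cv2.INTER_CUBIC)
im=np.hstack([cv2.resize(a,(420,300)),cv2.resize(b,(369,300))])
cv2.imwrite('pics/c1.png',im[:,:,::-1])
for n,box in (('scene',(230,380,270,425)),('side',(285,220,340,285))):
    s=load(n); h=cv2.cvtColor(s['img'],cv2.COLOR_RGB2HSV); m=cv2.inRange(h,(8,60,120),(25,255,255))
    y0,x0,y1,x1=box; k=np.zeros_like(m); k[y0:y1,x0:x1]=m[y0:y1,x0:x1]
    c=max(cv2.findContours(k,0,1)[0],key=cv2.contourArea)
    q=np.array([onz(s,*p[0],0.004)[:2] for p in c],np.float32)
    print(n,cv2.minAreaRect(q),cv2.minAreaRect(c))
s=load('side');h=cv2.cvtColor(s['img'],cv2.COLOR_RGB2HSV)
for n,rng in(('red',[(0,150,60),(6,255,255)]),('green',[(45,120,50),(75,255,255)])):
    m=cv2.inRange(h,*rng)
    for c in cv2.findContours(m,0,1)[0]:
        x,y,w,hh=cv2.boundingRect(c)
        if cv2.contourArea(c)>100 and 300<x<400: print(n,x,y,w,hh,onz(s,x+w/2,y+hh-w/3.,0))
```

```text
scene ((0.4866085648536682, 0.35151582956314087), (0.11555805802345276, 0.11240191012620926), 25.6055965423584) ((401.9706726074219, 249.11767578125), (32.01470184326172, 24.01102638244629), 14.03624439239502)
side ((0.4858311712741852, 0.3490990102291107), (0.11277946084737778, 0.11311213672161102), 25.406892776489258) ((250.38186645507812, 311.620361328125), (45.9827995300293, 35.9723014831543), 10.784297943115234)
red 347 222 14 40 [0.3790857  0.01429025 0.        ]
red 352 180 13 38 [ 0.47639627 -0.15592378  0.        ]
green 326 177 13 38 [ 0.55241222 -0.11541933  0.        ]
```

View pics/c1.png

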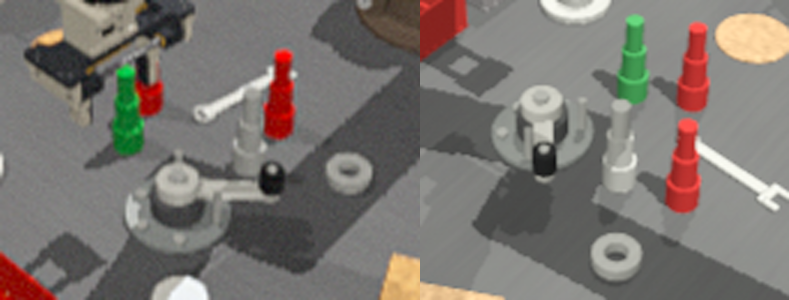

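The crop confirms it: the plain grey stepped shaft is at scene (343,193) and side (327,233), with the roller at scene (350,209) and side (294,239). The others are clearly red or green. Next I'll triangulate.

Run:
```python
from h import *
a=load('scene');b=load('side')
def T(n,p,q,z):
    print(n,'tri',tri(ray(a,*p),ray(b,*q)).round(4),'scene@z',onz(a,*p,z)[:2].round(4),'side@z',onz(b,*q,z)[:2].round(4))
T('shafttop',(344.7,180),(327.6,215.5),.135)
T('hubtop',(319.7,207.3),(292.9,210.7),.076)
T('rollertop',(350.3,206),(293.8,234),.090)
# roller masks: dark
for n,s,(x0,y0,x1,y1) in(('scene',a,(342,200,360,218)),('side',b,(286,228,303,248))):
    g=s['img'].max(2)[y0:y1,x0:x1]; ys,xs=np.where(g<55); print(n,'roller box',xs.min()+x0,xs.max()+x0,ys.min()+y0,ys.max()+y0,xs.mean()+x0,ys.mean()+y0,len(xs))
T('rollermid',(350.3,210),(293.8,239),.0735)
# shaft mask bright in side
for n,s,(x0,y0,x1,y1) in(('side',b,(318,208,338,258)),('scene',a,(334,174,352,212))):
    im=s['img'].astype(int);g=(im.min(2)>125)
    for y in range(y0,y1,2):
        xs=np.where(g[y,x0:x1])[0]
        print(n,y,(xs.min()+x0,xs.max()+x0) if len(xs) else None,end='; ')
    print()
```

```text
shafttop tri [0.4642 0.0388 0.1369] scene@z [0.4637 0.0397] side@z [0.466  0.0346]
hubtop tri [0.598  0.0339 0.078 ] scene@z [0.5976 0.0349] side@z [0.6002 0.0296]
rollertop tri [0.522  0.1218 0.0926] scene@z [0.5209 0.1224] side@z [0.5243 0.1175]
scene roller box 347 354 205 214 350.43636363636364 210.23636363636365 55
side roller box 289 298 233 245 293.45544554455444 240.05940594059405 101
rollermid tri [0.522  0.1229 0.0726] scene@z [0.524  0.1263] side@z [0.5221 0.1207]
side 208 (np.int64(318), np.int64(320)); side 210 (np.int64(318), np.int64(321)); side 212 (np.int64(318), np.int64(323)); side 214 (np.int64(318), np.int64(337)); side 216 (np.int64(318), np.int64(337)); side 218 (np.int64(318), np.int64(337)); side 220 (np.int64(323), np.int64(337)); side 222 (np.int64(324), np.int64(337)); side 224 (np.int64(324), np.int64(337)); side 226 (np.int64(322), np.int64(337)); side 228 (np.int64(321), np.int64(337)); side 230 (np.int64(322), np.int64(337)); side 232 (np.int64(322), np.int64(337)); side 234 (np.int64(322), np.int64(337)); side 236 (np.int64(321), np.int64(337)); side 
[... 477 characters left out ...]
int64(350)); scene 178 (np.int64(340), np.int64(349)); scene 180 (np.int64(337), np.int64(346)); scene 182 (np.int64(334), np.int64(346)); scene 184 (np.int64(334), np.int64(345)); scene 186 (np.int64(334), np.int64(345)); scene 188 (np.int64(338), np.int64(347)); scene 190 (np.int64(337), np.int64(347)); scene 192 (np.int64(336), np.int64(347)); scene 194 (np.int64(342), np.int64(345)); scene 196 (np.int64(337), np.int64(345)); scene 198 (np.int64(334), np.int64(348)); scene 200 (np.int64(338), np.int64(351)); scene 202 (np.int64(334), np.int64(350)); scene 204 (np.int64(341), np.int64(345)); scene 206 (np.int64(339), np.int64(351)); scene 208 None; scene 210 (np.int64(334), np.int64(343));
```

Measured:

| Thing | World xy (m) | Check |
|---|---|---|
| Shaft | (0.465, 0.038) | top triangulated at z = 0.137, against 0.135 given |
| Pivot | (0.598, 0.033) | |
| Roller | (0.522, 0.122) | 0.117 m from the pivot, against 0.120 given |
| Square mat | (0.486, 0.350) | |

The red look-alike is at (0.379, 0.014), so I'll turn the closing axis along world y and go above the shaft.

Request:
{"op": "send_rows", "data": {
  "plan": [
    [[-0.5, 2.6, 0, 0, 0, 5.6], [-1, 5.2, 0, 0, 0, 11.2], [-1.5, 7.8, 0, 0, 0, 16.8], [-2, 10.4, 0, 0, 0, 22.4], [-2.4, 13, 0, 0, 0, 28], [-2.8, 15.6, 0, 0, 0, 33.6], [-3.3, 18.2, 0, 0, 0, 39.2], [-3.8, 21, 0, 0, 0, 45]]
  ],
  "fingers": 0.7
}}

```text
clock: 0.77
tool_pos: [0.4637, 0.0379, 0.2261]
orientation: [180.0, -0.0, -135.3]
force: [-0.4, 1.2, 0.6]
opening: 0.0615
gripper_force: 0.0
```

Request:
{"op": "send_rows", "data": {
  "plan": [
    [[0, 0, 0, 0, 0, 6.5], [0, 0, 0, 0, 0, 13], [0, 0, 0, 0, 0, 19.5], [0, 0, 0, 0, 0, 26], [0, 0, 0, 0, 0, 32.5], [0, 0, 0, 0, 0, 39], [0, 0, 0, 0, 0, 45], [0, 0, 0, 0, 0, 45]]
  ]
}}

```text
clock: 1.43
tool_pos: [0.4647, 0.0379, 0.2263]
orientation: [-180.0, -0.0, 179.7]
force: [0.0, 0.0, 0.2]
opening: 0.0617
gripper_force: 0.0
```

Run:
```python
from h import *
s=snap('wrist','w1.png'); o=ctrl.get_obs(); print(o['tool_pos'],o['orientation'],o['joint_pos'],o['clock'],o['force'])
p=o['tool_pos']
for n,q in(('tcpdown z.135',[p[0],p[1],.135]),('shaft est',[.4645,.0375,.135])): print(n,proj(s,q))
```

```text
[0.46474968 0.03790068 0.22633982] [-1.79992312e+02 -2.79259477e-02 -1.79902889e+02] [ 2.89445974e+01  4.85204992e-01 -2.45215146e+01 -7.43492800e-03
 -6.50214506e+01 -1.18844344e+02] 1.4833 [-0.91908266 -0.70285792  0.04287873]
tcpdown z.135 [321.10238094 198.02823479]
shaft est [320.60761891 197.73338347]
```

View pics/w1.png

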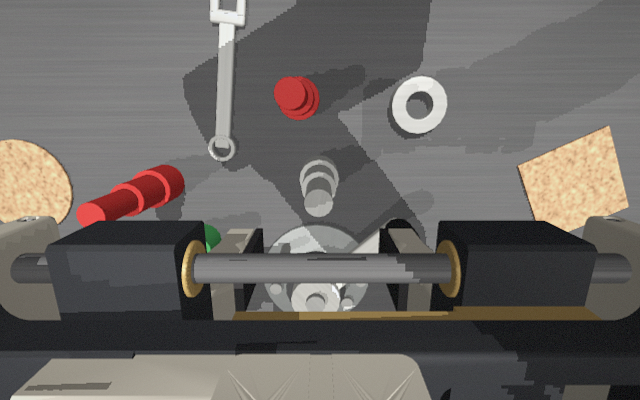

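The wrist view shows the shaft top at about (318.5,203), between the fingers, with the red look-alike at (297,97), well clear. I'll work out the top centre here.

Run:
```python
from h import *
s=load('wrist')
im=s['img'][185:222,295:345]; g=cv2.cvtColor(im,cv2.COLOR_RGB2GRAY)
m=(g>150).astype(np.uint8); n,l,st,c=cv2.connectedComponentsWithStats(m); print([(st[i],c[i]+[295,185]) for i in range(1,n) if st[i,4]>60])
for p in((318.5,203),(318.5,204.5)): print(onz(s,*p,.135))
print('red1',onz(s,291,93,.135),'cam',s['pose'][:3,3])
```

```text
[(array([ 10,   5,  28,  27, 521], dtype=int32), array([318.31669866, 203.378119  ]))]
[0.46894138 0.0357643  0.135     ]
[0.47021558 0.03575711 0.135     ]
red1 [0.38343495 0.01572707 0.135     ] cam [0.3968437  0.03757975 0.38438304]
```

Request:
{"op": "send_rows", "data": {
  "plan": [
    [[-0.3, -0.1, 2.5, 0, 0, 0], [-0.3, -0.1, 5, 0, 0, 0], [-0.3, -0.1, 7, 0, 0, 0], [-0.3, -0.1, 9, 0, 0, 0], [-0.3, -0.1, 10.5, 0, 0, 0], [-0.3, -0.1, 12, 0, 0, 0], [-0.3, -0.1, 13.3, 0, 0, 0], [-0.3, -0.1, 13.3, 0, 0, 0]]
  ]
}}

```text
clock: 2.15
tool_pos: [0.4663, 0.0363, 0.0912]
orientation: [-179.9, -0.2, -179.8]
force: [-0.8, -0.3, -0.4]
opening: 0.0615
gripper_force: 0.0
```

Request:
{"op": "send_rows", "data": {
  "plan": [
    [[0, 0, 0, 0, 0, 0], [0, 0, 0, 0, 0, 0], [0, 0, 0, 0, 0, 0], [0, 0, 0, 0, 0, 0], [0, 0, 0, 0, 0, 0], [0, 0, 0, 0, 0, 0], [0, 0, 0, 0, 0, 0], [0, 0, 0, 0, 0, 0]]
  ],
  "fingers": 0
}}

```text
clock: 2.82
tool_pos: [0.4681, 0.037, 0.0938]
orientation: [180.0, 0.0, -180.0]
force: [0.1, -0.4, 1.6]
opening: 0.023
gripper_force: 30.0
```

Gripped on the 24 mm section (opening 23 mm, 30 N). Now lift.

Request:
{"op": "send_rows", "data": {
  "plan": [
    [[0, 0, -0.5, 0, 0, 0], [0, 0, -2, 0, 0, 0], [0, 0, -4, 0, 0, 0], [0, 0, -6, 0, 0, 0], [0, 0, -8, 0, 0, 0], [0, 0, -10, 0, 0, 0], [0, 0, -11.5, 0, 0, 0], [0, 0, -12, 0, 0, 0]]
  ]
}}

```text
clock: 3.48
tool_pos: [0.4683, 0.0372, 0.2155]
orientation: [179.9, 0.1, -180.0]
force: [0.9, -0.7, -5.7]
opening: 0.0228
gripper_force: 30.0
```

Request:
{"op": "send_rows", "data": {
  "plan": [
    [[0, 1, 0, 0, 0, 0], [-0.3, 3, 0, 0, 0, 0], [-0.6, 5.5, 0, 0, 0, 0], [-0.8, 8, 0, 0, 0, 0], [-1, 10.5, 0, 0, 0, 0], [-1.2, 13, 0, 0, 0, 0], [-1.4, 15.5, 0, 0, 0, 0], [-1.5, 18, 0, 0, 0, 0]]
  ]
}}

```text
clock: 4.15
tool_pos: [0.4819, 0.2182, 0.2116]
orientation: [-179.9, -0.2, 180.0]
force: [0.3, -0.4, -5.5]
opening: 0.0225
gripper_force: 30.0
```

Request:
{"op": "send_rows", "data": {
  "plan": [
    [[0, 2.5, 0, 0, 0, 0], [-0.1, 5, 0, 0, 0, 0], [-0.2, 7.5, 0, 0, 0, 0], [-0.3, 9.5, 0, 0, 0, 0], [-0.3, 11.5, 0, 0, 0, 0], [-0.3, 12.8, 0, 0, 0, 0], [-0.3, 13.4, 0, 0, 0, 0], [-0.3, 13.4, 0, 0, 0, 0]]
  ]
}}

```text
clock: 4.82
tool_pos: [0.4857, 0.3519, 0.2128]
orientation: [-180.0, -0.0, -180.0]
force: [-0.9, -0.5, -6.4]
opening: 0.0229
gripper_force: 30.0
```

Run:
```python
from h import *
o=ctrl.get_obs(); print(o['tool_pos'],o['orientation'],o['joint_pos'],o['clock'],o['force'],o['opening'])
s=snap('side'); c=s['img'][170:370,170:400]; c=cv2.resize(c,(690,600),interpolation=cv2.INTER_CUBIC); cv2.imwrite('pics/c2.png',c[:,:,::-1])
print(proj(s,[*o['tool_pos'][:2],o['tool_pos'][2]-.0938]))
```

```text
[0.48573445 0.35191151 0.21283451] [-1.79956369e+02 -4.18076350e-02 -1.79952664e+02] [ 5.45659750e+01  1.40941868e+01 -1.02881975e+01 -9.56853343e-03
 -6.56774113e+01 -1.44514678e+02] 4.8167 [-0.88285867 -0.4825544  -6.35132887] 0.02285333073335709
[246.31341437 284.05689173]
```

View pics/c2.png

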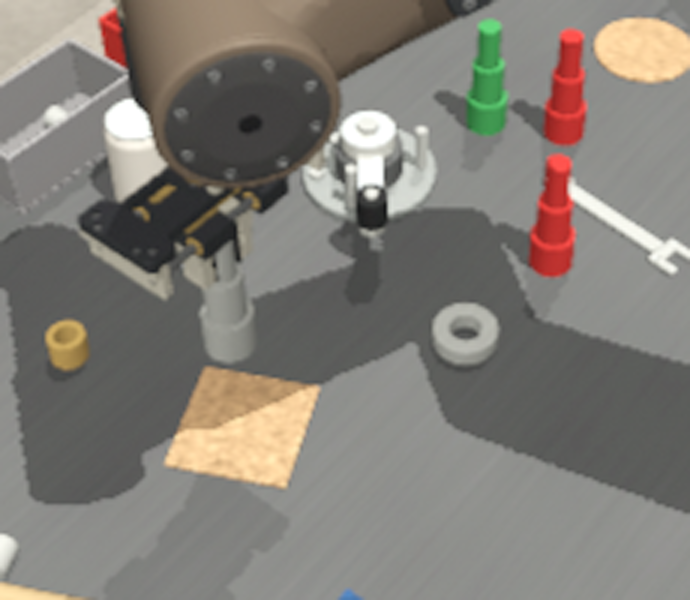

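The shaft hangs upright in the fingers with its foot at crop (228,345), i.e. side (246,285), matching the predicted (246,284) above the mat. Lowering.

Request:
{"op": "send_rows", "data": {
  "plan": [
    [[0, 0, 2.5, 0, 0, 0], [0, 0, 5, 0, 0, 0], [0, 0, 7, 0, 0, 0], [0, 0, 8.5, 0, 0, 0], [0, 0, 9.8, 0, 0, 0], [0, 0, 10.6, 0, 0, 0], [0, 0, 11, 0, 0, 0], [0, 0, 11, 0, 0, 0]]
  ]
}}

```text
clock: 5.53
tool_pos: [0.4859, 0.3501, 0.1031]
orientation: [-179.9, -0.0, 180.0]
force: [-0.8, 0.2, -5.5]
opening: 0.0231
gripper_force: 30.0
```

Request:
{"op": "send_rows", "data": {
  "plan": [
    [[0, 0, 0.1, 0, 0, 0], [0, 0, 0.2, 0, 0, 0], [0, 0, 0.3, 0, 0, 0], [0, 0, 0.4, 0, 0, 0], [0, 0, 0.4, 0, 0, 0]]
  ]
}}

```text
clock: 5.95
tool_pos: [0.486, 0.3511, 0.0997]
orientation: [180.0, 0.0, -180.0]
force: [-0.1, 0.6, -6.1]
opening: 0.0229
gripper_force: 30.0
```

Request:
{"op": "send_rows", "data": {
  "plan": [
    [[0, 0, 0.1, 0, 0, 0], [0, 0, 0.1, 0, 0, 0], [0, 0, 0.2, 0, 0, 0], [0, 0, 0.2, 0, 0, 0], [0, 0, 0.2, 0, 0, 0]]
  ]
}}

```text
clock: 6.37
tool_pos: [0.4862, 0.3511, 0.0979]
orientation: [180.0, 0.0, -180.0]
force: [-0.3, 0.4, -2.7]
opening: 0.0228
gripper_force: 30.0
```

Contact: the weight is partly off. One more millimetre, then release.

Request:
{"op": "send_rows", "data": {
  "plan": [
    [[0, 0, 0.05, 0, 0, 0], [0, 0, 0.1, 0, 0, 0], [0, 0, 0.1, 0, 0, 0]]
  ]
}}

```text
clock: 6.62
tool_pos: [0.4865, 0.3512, 0.0979]
orientation: [180.0, 0.1, -180.0]
force: [-2.3, -2.4, 6.9]
opening: 0.0232
gripper_force: 30.0
```

Request:
{"op": "send_rows", "data": {
  "plan": [
    [[0, 0, 0, 0, 0, 0], [0, 0, 0, 0, 0, 0], [0, 0, 0, 0, 0, 0], [0, 0, 0, 0, 0, 0], [0, 0, 0, 0, 0, 0], [0, 0, 0, 0, 0, 0], [0, 0, 0, 0, 0, 0], [0, 0, 0, 0, 0, 0]]
  ],
  "fingers": 0.7
}}

```text
clock: 7.28
tool_pos: [0.486, 0.351, 0.0965]
orientation: [-180.0, -0.0, -180.0]
force: [-0.6, -0.3, 0.3]
opening: 0.0613
gripper_force: 0.0
```

Request:
{"op": "send_rows", "data": {
  "plan": [
    [[0, 0, -0.5, 0, 0, 0], [0, 0, -2, 0, 0, 0], [0, 0, -4, 0, 0, 0], [0, 0, -6, 0, 0, 0], [0, 0, -8, 0, 0, 0], [0, 0, -10, 0, 0, 0], [0, 0, -11, 0, 0, 0], [0, 0, -11, 0, 0, 0]]
  ]
}}

```text
clock: 7.95
tool_pos: [0.4869, 0.3519, 0.2095]
orientation: [179.8, 0.2, -180.0]
force: [-0.5, -0.3, -0.9]
opening: 0.0616
gripper_force: 0.0
```

Request:
{"op": "send_rows", "data": {
  "plan": [
    [[0, -1, 0, 0, 0, 0], [-0.5, -4, 0, 0, 0, 1], [-1.2, -7.5, 0, 0, 0, 2], [-1.8, -11, 0, 0, 0, 3], [-2.4, -14.5, 0, 0, 0, 4], [-3, -18, 0, 0, 0, 5], [-3.3, -21, 0, 0, 0, 6], [-3.6, -23, 0, 0, 0, 6]]
  ]
}}

```text
clock: 8.62
tool_pos: [0.5208, 0.1177, 0.2052]
orientation: [-179.9, -0.1, 173.9]
force: [0.4, 1.0, -0.1]
opening: 0.0615
gripper_force: 0.0
```

Request:
{"op": "send_rows", "data": {
  "plan": [
    [[0, 0, 0, 0, 0, 0], [0, 0, 0, 0, 0, 0], [0, 0, 0, 0, 0, 0]]
  ]
}}

```text
clock: 8.87
tool_pos: [0.5215, 0.1207, 0.2057]
orientation: [-180.0, -0.1, 174.0]
force: [-0.3, -0.3, -0.0]
opening: 0.0612
gripper_force: 0.0
```

Run:
```python
from h import *
s=snap('wrist'); o=ctrl.get_obs(); print(o['tool_pos'],o['orientation'],o['joint_pos'],o['clock'])
print('roller est px',proj(s,[.522,.122,.09]))
d=snap('side'); m=cv2.resize(d['img'][220:345,190:345],(496,400),interpolation=cv2.INTER_CUBIC)
w=cv2.resize(s['img'][100:300,250:400],(300,400),interpolation=cv2.INTER_CUBIC)
cv2.imwrite('pics/c3.png',np.hstack([w,m])[:,:,::-1])
```

```text
[0.52162257 0.1211772  0.2058766 ] [-1.79970242e+02 -5.11245405e-02  1.74009014e+02] [ 3.40579780e+01  8.32998260e+00 -1.86189768e+01 -1.13424876e-02
 -6.31093242e+01 -1.30043816e+02] 8.9167
roller est px [322.54953642 191.13761722]
```

View pics/c3.png

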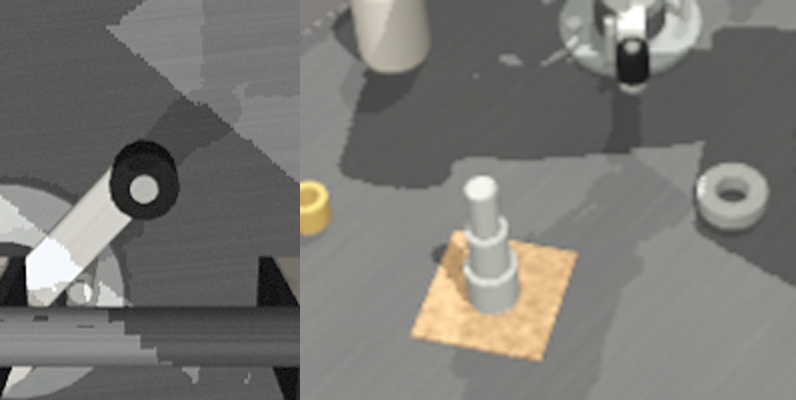

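The shaft stands upright in the middle of the mat (crop base (492,290)). The roller's top centre is at wrist crop (144,187), i.e. pixel (322,193.5), against the predicted (322.5,191), so it is about 2 mm further in x. Going down on the roller and closing.

Request:
{"op": "send_rows", "data": {
  "plan": [
    [[-0.2, 0, 3, 0, 0, 0], [-0.2, 0, 6, 0, 0, 0], [-0.2, 0, 8.5, 0, 0, 0], [-0.2, 0, 10.5, 0, 0, 0], [-0.2, 0, 12, 0, 0, 0], [-0.2, 0, 13.2, 0, 0, 0], [-0.2, 0, 13.8, 0, 0, 0], [-0.2, 0, 13.8, 0, 0, 0]]
  ]
}}

```text
clock: 9.63
tool_pos: [0.523, 0.121, 0.067]
orientation: [-179.9, -0.1, 174.1]
force: [-0.5, 0.1, -0.1]
opening: 0.0611
gripper_force: 0.0
```

Request:
{"op": "send_rows", "data": {
  "plan": [
    [[0, 0, 0, 0, 0, 0], [0, 0, 0, 0, 0, 0], [0, 0, 0, 0, 0, 0], [0, 0, 0, 0, 0, 0], [0, 0, 0, 0, 0, 0], [0, 0, 0, 0, 0, 0], [0, 0, 0, 0, 0, 0], [0, 0, 0, 0, 0, 0]]
  ],
  "fingers": 0
}}

```text
clock: 10.3
tool_pos: [0.5243, 0.1211, 0.0691]
orientation: [180.0, 0.0, 174.0]
force: [-1.4, 2.6, 5.1]
opening: 0.0314
gripper_force: 30.0
```

Run:
```python
from h import *
o=ctrl.get_obs(); p=o['tool_pos']; print(p,o['orientation'],o['force'],o['opening'])
y=np.deg2rad(o['orientation'][2]); tx=np.array([np.cos(y),np.sin(y)]); ty=np.array([np.sin(y),-np.cos(y)])
piv=np.array([.599,.033]); r0=p[:2]-piv; print('r',np.linalg.norm(r0),np.degrees(np.arctan2(r0[1],r0[0])))
a0=np.arctan2(r0[1],r0[0])
for k in range(1,17):
    a=a0+1.25*k/16; d=piv+.12*np.array([np.cos(a),np.sin(a)])-(piv+.12*r0/np.linalg.norm(r0)); print(k,(100*np.array([d@tx,d@ty])).round(2),end=' ')
```

```text
[0.52432179 0.1210944  0.06907777] [1.79959112e+02 4.87173693e-02 1.74004678e+02] [-1.36806966  2.56899196  5.08947052] 0.03135915128817322
r 0.11548791843862212 130.28816801534623
1 [ 0.62 -0.7 ] 2 [ 1.18 -1.45] 3 [ 1.69 -2.24] 4 [ 2.13 -3.07] 5 [ 2.5  -3.93] 6 [ 2.81 -4.81] 7 [ 3.05 -5.72] 8 [ 3.21 -6.64] 9 [ 3.31 -7.58] 10 [ 3.32 -8.51] 11 [ 3.27 -9.45] 12 [  3.14 -10.38] 13 [  2.95 -11.29] 14 [  2.68 -12.19] 15 [  2.34 -13.06] 16 [  1.93 -13.91]
```

The roller is pinched (opening 31 mm, 30 N). I'll carry it round the arc in small parts, watching the force.

Request:
{"op": "send_rows", "data": {
  "plan": [
    [[0.3, -0.35, 0, 0, 0, 0], [0.6, -0.7, 0, 0, 0, 0], [0.9, -1.1, 0, 0, 0, 0], [1.2, -1.45, 0, 0, 0, 0], [1.45, -1.85, 0, 0, 0, 0], [1.7, -2.25, 0, 0, 0, 0], [1.9, -2.65, 0, 0, 0, 0], [2.1, -3.05, 0, 0, 0, 0]]
  ]
}}

```text
clock: 10.97
tool_pos: [0.5004, 0.0926, 0.069]
orientation: [180.0, 0.1, 174.0]
force: [3.4, 3.3, 5.1]
opening: 0.0313
gripper_force: 30.0
```

Request:
{"op": "send_rows", "data": {
  "plan": [
    [[0.2, -0.45, 0, 0, 0, 0], [0.4, -0.9, 0, 0, 0, 0], [0.55, -1.3, 0, 0, 0, 0], [0.7, -1.75, 0, 0, 0, 0], [0.85, -2.2, 0, 0, 0, 0], [0.95, -2.65, 0, 0, 0, 0], [1.05, -3.1, 0, 0, 0, 0], [1.1, -3.6, 0, 0, 0, 0]]
  ]
}}

```text
clock: 11.63
tool_pos: [0.4865, 0.0584, 0.0691]
orientation: [179.9, 0.2, 174.0]
force: [4.5, 4.8, 2.9]
opening: 0.0312
gripper_force: 30.0
```

Request:
{"op": "send_rows", "data": {
  "plan": [
    [[0.05, -0.45, 0, 0, 0, 0], [0.1, -0.9, 0, 0, 0, 0], [0.1, -1.4, 0, 0, 0, 0], [0.1, -1.85, 0, 0, 0, 0], [0.1, -2.3, 0, 0, 0, 0], [0.05, -2.8, 0, 0, 0, 0], [0, -3.25, 0, 0, 0, 0], [-0.1, -3.7, 0, 0, 0, 0]]
  ]
}}

```text
clock: 12.3
tool_pos: [0.4836, 0.0218, 0.069]
orientation: [179.9, 0.2, 174.0]
force: [3.8, 7.8, 3.6]
opening: 0.0312
gripper_force: 30.0
```

Request:
{"op": "send_rows", "data": {
  "plan": [
    [[-0.1, -0.45, 0, 0, 0, 0], [-0.2, -0.9, 0, 0, 0, 0], [-0.35, -1.35, 0, 0, 0, 0], [-0.5, -1.8, 0, 0, 0, 0], [-0.65, -2.2, 0, 0, 0, 0], [-0.8, -2.65, 0, 0, 0, 0], [-1, -3.1, 0, 0, 0, 0], [-1.1, -3.3, 0, 0, 0, 0]]
  ]
}}

```text
clock: 12.97
tool_pos: [0.4911, -0.012, 0.069]
orientation: [179.9, 0.1, 174.0]
force: [2.4, 11.5, 6.4]
opening: 0.0314
gripper_force: 30.0
```

Request:
{"op": "send_rows", "data": {
  "plan": [
    [[0, 0, 0, 0, 0, 0], [0, 0, 0, 0, 0, 0]]
  ]
}}

```text
clock: 13.13
tool_pos: [0.4911, -0.0118, 0.069]
orientation: [179.9, 0.1, 174.0]
force: [2.5, 10.9, 5.3]
opening: 0.0315
gripper_force: 30.0
```

The swept angle by pose is about 1.25 rad and the force about 11 N. I'll feel for the stop in 1 mm steps.

Request:
{"op": "send_rows", "data": {
  "plan": [
    [[-0.04, -0.1, 0, 0, 0, 0], [-0.04, -0.1, 0, 0, 0, 0], [-0.04, -0.1, 0, 0, 0, 0]]
  ]
}}

```text
clock: 13.38
tool_pos: [0.4914, -0.0127, 0.069]
orientation: [179.9, 0.2, 174.0]
force: [3.2, 11.5, 4.5]
opening: 0.0317
gripper_force: 30.0
```

Request:
{"op": "send_rows", "data": {
  "plan": [
    [[-0.04, -0.1, 0, 0, 0, 0], [-0.08, -0.2, 0, 0, 0, 0], [-0.08, -0.2, 0, 0, 0, 0]]
  ]
}}

```text
clock: 13.63
tool_pos: [0.4921, -0.0146, 0.069]
orientation: [179.8, 0.2, 174.0]
force: [3.9, 11.4, 3.8]
opening: 0.0311
gripper_force: 30.0
```

Not on the stop yet, since the force is flat. I'll continue.

Request:
{"op": "send_rows", "data": {
  "plan": [
    [[-0.04, -0.1, 0, 0, 0, 0], [-0.08, -0.2, 0, 0, 0, 0], [-0.08, -0.2, 0, 0, 0, 0]]
  ]
}}

```text
clock: 13.88
tool_pos: [0.4928, -0.0163, 0.069]
orientation: [179.8, 0.2, 174.0]
force: [2.2, 14.3, 2.8]
opening: 0.0312
gripper_force: 30.0
```

Request:
{"op": "send_rows", "data": {
  "plan": [
    [[-0.04, -0.1, 0, 0, 0, 0], [-0.08, -0.2, 0, 0, 0, 0], [-0.08, -0.2, 0, 0, 0, 0]]
  ]
}}

```text
clock: 14.13
tool_pos: [0.4931, -0.017, 0.069]
orientation: [179.7, 0.2, 174.0]
force: [-0.5, 24.1, 6.9]
opening: 0.0315
gripper_force: 30.0
```

The force rose sharply (11 → 24 N) while the motion stalled, so the arm is on the stop. Hold there and check.

Request:
{"op": "send_rows", "data": {
  "plan": [
    [[0, 0, 0, 0, 0, 0], [0, 0, 0, 0, 0, 0], [0, 0, 0, 0, 0, 0], [0, 0, 0, 0, 0, 0], [0, 0, 0, 0, 0, 0], [0, 0, 0, 0, 0, 0], [0, 0, 0, 0, 0, 0], [0, 0, 0, 0, 0, 0]]
  ]
}}

```text
clock: 14.8
tool_pos: [0.4931, -0.0169, 0.069]
orientation: [179.7, 0.2, 174.0]
force: [-1.1, 23.5, 7.3]
opening: 0.0313
gripper_force: 30.0
```

Run:
```python
from h import *
s=snap('side'); a=snap('scene')
m=cv2.resize(s['img'][130:345,190:410],(409,400),interpolation=cv2.INTER_CUBIC)
w=cv2.resize(a['img'][150:270,260:430],(391,276),interpolation=cv2.INTER_CUBIC); w=np.vstack([w,np.zeros((124,391,3),np.uint8)])
cv2.imwrite('pics/c4.png',np.hstack([m,w])[:,:,::-1])
```

```text
(no output)
```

View pics/c4.png

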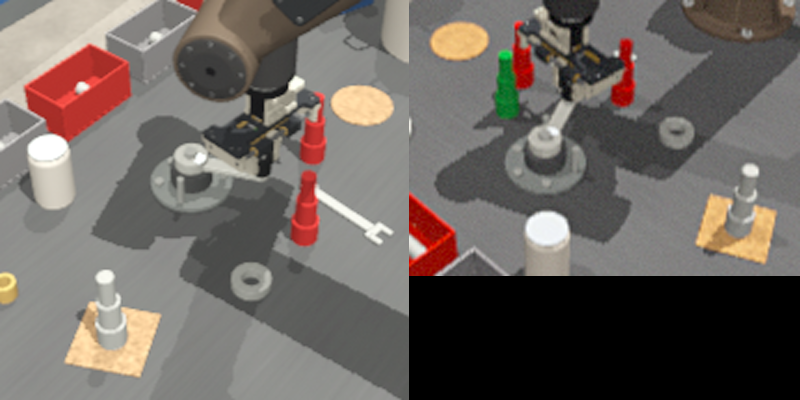

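The arm has swung to the far side with the fingers on the roller (left crop (265,170)). The shaft stands on the square mat (left crop (111,335)), the look-alikes are upright and the other things have not moved. Handing in.

```bash
python3 -c "
from plant import ctrl
print(ctrl.close_job())"
```

```text
the job is handed in; nothing more can be done
None
```

The job is handed in: the shaft stands released and upright near the centre of the square mat, and the fingers hold the tensioner arm against its far stop pin with about 24 N; the hand-in gave no verdict.

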